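# Set the eccentric guide and prove it with the slip gauge

### The arm

A 7-joint arm with a two-finger parallel gripper is mounted at the origin on a cart in front of the work surface, level with it; the furniture and walls round the work are solid. World frame = base frame: x ahead of the robot, y to its left, z up, the work surface at z = 0. Lengths are in m, angles in rad, forces in N, time in s.
With the tool pointing down it reaches from about 0.425 to 0.925 m from the base axis. Payload 6.8 kg.
Tool frame: the origin (TCP) lies on the front face of the gripper's body, between the roots of the fingers; the fingertips stand 73 mm ahead of it and the grasp point (between the pads) lies 54 mm ahead of it (env.nose_length is the distance from the TCP to the fingertips, in m); z points along the fingers, y is the line along which they close (so a half turn about z gives the same grasp; the last joint's range is limited). The gripper opens to 85 mm and grips with 20 to 120 N. Pads are 22 mm wide; open, the fingers measure 114 mm over their backs; the gripper's body (76 mm by 85 mm) begins 54 mm behind the grasp point. The pads swing forward as they close: fully open they stand 13 mm farther back than shut.
Start: joints at [-1.38, 0.477, 0.022, 1.555, -0.011, 1.109, -0.083], TCP at [0.199, 0.645, 0.304] pointing down, gripper open.
Joint ranges: [-2.96, 2.96], [-0.34, 2.1], [-1.41, 1.46], [0.24, 2.44], [-1.37, 4.51], [0.17, 1.92], [-2.96, 2.96]. Speed limits (rad/s): [2.39, 2.39, 3.14, 3.14, 3.14, 3.14, 3.14].

### API

Orientations are given as a unit quaternion [w, x, y, z].
In Python, from cell import env, kin, camera, calibration, job gives the robot as it stands. The module is installed in compiled form; this text tells all that it offers. Calls block until the motion is done:
- env.reach(position, orientation): joint-space move of the TCP to a pose.
- env.movel(position, velocity=0.15, rot=None, stop_force=None): straight line of the TCP; rot=None keeps the orientation; velocity is the mean speed in m/s. With stop_force (N) it stops when the force on the tool has changed by that much, and returns True; else False.
- env.goto_joints(angles): joint-space move.
- env.grip(opening, f_grip=None): finger opening in m; f_grip is the grip in N (None keeps the last); returns when the fingers have stopped.
- env.dwell(seconds).
- kin.inverse_kinematics(position, orientation): joint angles nearest the present ones, or None.
- env.get_state(): the state.
- camera(name): name is "scene" or "top"; returns (picture, depth): 480x640x3 uint8, blue, green, red; 480x640 float32, m along the optical axis (not along the pixel's ray), 0 where there is no reading.
- calibration(name): a dict with "fx", "fy", "cx", "cy" (pixels), "rvec" (rotation vector, rad) and "tvec" (3), from world to camera coordinates, as OpenCV has them. Camera axes: x right, y down, z forward; pixel columns grow to the right and rows downward; lengths in m; the calibration is good to about 2 mm. A picture is of the moment at which its call begins. calibration takes no time and is no camera call.
A pose or a line that the arm cannot do raises env.PlanningError and nothing moves.
- job.job_done(): hands the job in; it is judged then, once.
The state is a dict: "time": time; "qpos": joint angles; "joint_velocities": joint speeds; "joint_torque": joint torques, N m; "tcp_pos": TCP position; "orientation": TCP orientation; "force": force on the tool from outside, world axes, zero at the start; "torque": the same for the moment, N m; "opening": finger opening in m; "gripper_force": force on a finger pad.
Only numpy, scipy, OpenCV 4.12 (cv2) and the standard library are available. Lean on these libraries where they do the work, as an engineer would, in place of code of your own. Each camera call takes 0.05 s, during which the arm holds its last target. There are 200 camera calls.

### The job

On the aluminium guide plate, turn the black handle of the eccentric clockwise until its white pointer points at the red mark. Then take the gauge with the red grip, stand it on the open near end of the plate in front of the gap, and slide it along the plate through the gap between eccentric and rail until it is at the far stop. Leave it standing there and the eccentric at the red mark; leave the blue gauge where it is.

Things in the scene. Friction and masses are not known exactly. Their poses are not given: they have to be found in the camera images.
- guide: Fixed aluminium plate. Origin on the worktop under the gap; x = sliding direction (away), y left. In mm: x -100..100, y -112..42, top z 8. Dark rail on its left: face y 18, x -20..90, top z 26. Stop face x 90: touching it, the red gauge's centre is at x 65. Open near end x -100..-40, centre line y 0. Red mark 50 mm from the eccentric's axis toward -x, blue mark 40 deg from it toward -y.
- handle_mid (a point): Centre of the eccentric's black bar handle, on its vertical axis (x 0, y -48.7, z 41 mm in the plate's frame). The bar is 52 mm long, 12 wide, from z 24 to 58, white pointer line at one end; nothing on the plate beside it is above z 30. Under it a steel disc, radius 28 mm, 10 mm off-centre, top z 23. Its axes are the eccentric's, not the bar's.
- adjuster (a joint): Eccentric's angle, rad, growing clockwise from above. Pointer direction in the plate's frame (anticlockwise from x) = -1.841 minus this. Starts 0 to 0.3: gap about 29 mm, too tight for the red gauge. At 1.30 it points at the red mark (-x, bar parallel to the rail); gap 36 mm, y -18 to 18. Blue mark: 0.60. Friction 0.1 N m, stays where left; range -0.05 to 1.95.
- red_gauge_mid (a point): Centre, 32 mm above its underside, of the loose red gauge (0.1 to 0.2 kg): steel foot with round ends, 50 mm long (own x), 30 wide (own y), 20 high; red upright grip 18 x 18 mm in its middle, 20 to 64 mm above the underside. Stands on the worktop left of the plate. Pinch the grip along own x, so that the fingers pass the eccentric; own x goes along the plate's x.
- blue_gauge_mid (a point): The same point of the other gauge, a bystander: alike but its grip is blue and its foot 24 mm wide.
Not all that is in view belongs to the job. Leave any yellow look-alike of the part that bears red_gauge_mid alone.

How it is judged:
On the way, in this order (a step that is already met when the one before it is completed fails the run):
1. the eccentric is set to the red mark (value of joint adjuster between 1.1 and 1.5 rad), for 0.2 s.
2. the red gauge stands on the near end of the plate, before the gap (z of red_gauge_mid in the frame of guide between 0.034 and 0.048 m and angle between red_gauge_mid's own z axis and vertical below 0.15 rad and x of red_gauge_mid in the frame of guide between -0.11 and -0.035 m and y of red_gauge_mid in the frame of guide between -0.025 and 0.025 m), for 0.1 s.
3. the red gauge slides through the gap, down on the plate (z of red_gauge_mid in the frame of guide below 0.048 m and angle between red_gauge_mid's own z axis and vertical below 0.15 rad and x of red_gauge_mid in the frame of guide between -0.01 and 0.03 m and y of red_gauge_mid in the frame of guide between -0.015 and 0.015 m), for 0.05 s.
At the end, for the whole second after the job is handed in: The eccentric stands within 0.2 rad (11 degrees) of the red mark (joint 1.1 to 1.5); the red gauge stands upright (within 0.15 rad) on the plate beyond the gap, its centre within about 17 mm of where it touches the far stop (x 48 to 75 mm, y -30 to 20 mm in the plate's frame) (all of step 1 and z of red_gauge_mid in the frame of guide below 0.048 m and angle between red_gauge_mid's own z axis and vertical below 0.15 rad and x of red_gauge_mid in the frame of guide between 0.048 and 0.075 m and y of red_gauge_mid in the frame of guide between -0.03 and 0.02 m).
It fails at once if the blue gauge is moved more than 20 mm (distance of blue_gauge_mid from where it was at the start of the episode above 0.02 m).
It also fails if it takes over 56 s, if anything falls off the work surface, if the arm or the gripper's body presses on something with over 40 N, if the wrist force passes 120 N, or if a joint passes its speed limit or range.

## Working session

There is one attempt and no reset: what is moved stays moved. The work goes in short steps, each a Python script; the robot and the scene stay as the last script left them, time stands still between calls to the robot, and variables do not carry over. Pictures are saved under pics/ and viewed, at most 10 in all, crops included, and the job is handed in when it is done.

```bash
mkdir -p pics; cat > h.py <<'E'
import numpy as np, cv2
from cell import env, kin, camera, calibration, job
def cal(n):
    c=calibration(n);R=cv2.Rodrigues(np.array(c["rvec"],float))[0];t=np.array(c["tvec"],float).ravel()
    return c,R,t
def ray(n,u,v,z):
    c,R,t=cal(n);o=-R.T@t;d=R.T@np.array([(u-c["cx"])/c["fx"],(v-c["cy"])/c["fy"],1.]);return o+d*(z-o[2])/d[2]
def cloud(n,dep):
    c,R,t=cal(n);v,u=np.mgrid[:480,:640];p=np.stack([(u-c["cx"])/c["fx"]*dep,(v-c["cy"])/c["fy"]*dep,dep],-1);return (p-t)@R
E
python3 - <<'E'
from h import *
for n in("scene","top"):
    p,d=camera(n);cv2.imwrite(f"pics/{n}0.png",p);np.savez(f"{n}0.npz",p=p,d=d)
    c,R,t=cal(n);print(n,-R.T@t,c["fx"],R[2])
s=env.get_state();print(s["time"],s["orientation"],s["tcp_pos"])
E
```

```text
scene [-0.0440383   0.40071348  0.59432822] 476.5157244063918 [ 0.68221045 -0.36450031 -0.6338205 ]
top [0.41547513 0.10207659 0.91495122] 489.4918972264544 [ 0.13529602 -0.00767803 -0.99077547]
0.1 [-6.18411192e-05  1.48838929e-01  9.88861108e-01 -8.23534689e-04] [0.1985949  0.64469602 0.3030224 ]
```

View pics/top0.png

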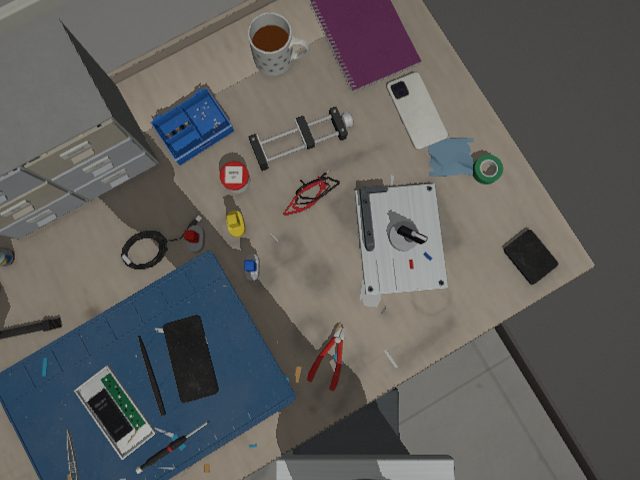

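View pics/scene0.png

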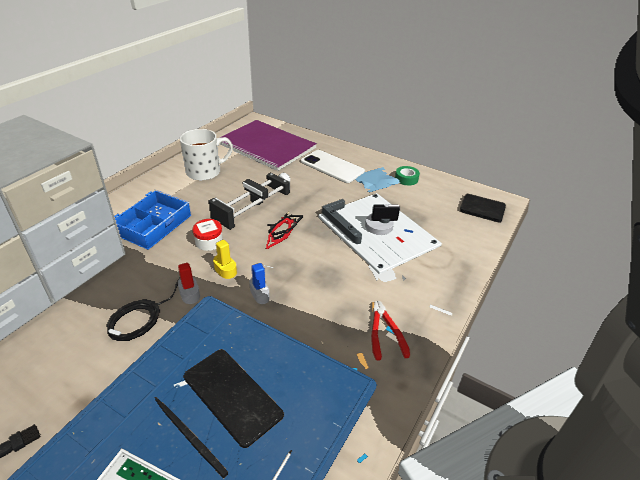

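```bash
python3 - <<'E'
from h import *
f=np.load("top0.npz");p=f["p"];d=f["d"];P=cloud("top",d)
a=cv2.resize(p[195:300,165:285],None,fx=5,fy=5,interpolation=cv2.INTER_CUBIC)[:,:600]
b=cv2.resize(p[175:300,350:455],None,fx=4.2,fy=4.2,interpolation=cv2.INTER_CUBIC)
im=np.zeros((525,800,3),np.uint8)
a=cv2.resize(p[195:300,170:270],None,fx=3.5,fy=3.5,interpolation=cv2.INTER_CUBIC)
im[:a.shape[0],:a.shape[1]]=a;im[:b.shape[0],355:355+b.shape[1]]=b
cv2.imwrite("pics/c1.png",im)
hsv=cv2.cvtColor(p,cv2.COLOR_BGR2HSV);H,S,V=[hsv[...,i].astype(int) for i in range(3)]
# plate: light, unsaturated, in window, z about 8mm
w=np.zeros((480,640),bool);w[165:310,340:465]=1
m=(w&(S<40)&(V>140)&(P[...,2]<.02)).astype(np.uint8)
m=cv2.morphologyEx(m,cv2.MORPH_OPEN,np.ones((3,3)))
c=max(cv2.findContours(m,cv2.RETR_EXTERNAL,cv2.CHAIN_APPROX_NONE)[0],key=cv2.contourArea)[:,0]
q=np.array([ray("top",u,v,.008)[:2] for u,v in c]);r=cv2.minAreaRect((q*1000).astype(np.float32));print("plate",r,"z",np.median(P[m>0][:,2]))
for n,cond,(v0,v1,u0,u1) in [("red",((H<8)|(H>172))&(S>120),(220,260,175,215)),("blue",(abs(H-112)<12)&(S>120),(250,290,238,268)),("yel",(abs(H-27)<8)&(S>120),(200,245,220,250))]:
    w=np.zeros((480,640),bool);w[v0:v1,u0:u1]=1
    k=w&cond;z=P[k][:,2];kt=k&(P[...,2]>.055)&(P[...,2]<.075)
    v,u=np.nonzero(kt);print(n,k.sum(),z.max(),kt.sum(),"top c",ray("top",u.mean(),v.mean(),.064),P[kt].mean(0))
    ft=w&(P[...,2]>.012)&(P[...,2]<.028);v,u=np.nonzero(ft)
    print(" foot",ft.sum(),[ (round(x[0],1),round(x[1],1)) for x in [(u.mean(),v.mean())]], cv2.minAreaRect((P[ft][:,:2]*1000).astype(np.float32)), "all", cv2.minAreaRect((P[w&(P[...,2]>.012)&(P[...,2]<.075)][:,:2]*1000).astype(np.float32)))
for n,cond,(v0,v1,u0,u1) in [("rmark",((H<8)|(H>172))&(S>120),(255,275,400,420)),("bmark",(abs(H-110)<15)&(S>100),(245,265,418,440))]:
    w=np.zeros((480,640),bool);w[v0:v1,u0:u1]=1
    v,u=np.nonzero(w&cond);print(n,len(u),ray("top",u.mean(),v.mean(),.008))
w=np.zeros((480,640),bool);w[215:260,380:435]=1
k=w&(P[...,2]>.05)&(P[...,2]<.066);print("bar",k.sum(),cv2.minAreaRect((P[k][:,:2]*1000).astype(np.float32)))
w=np.zeros((480,640),bool);w[175:260,350:380]=1
k=w&(P[...,2]>.022)&(P[...,2]<.032);print("rail",k.sum(),cv2.minAreaRect((P[k][:,:2]*1000).astype(np.float32)))
E
```

```text
plate ((533.3177490234375, -65.6535873413086), (219.4367218017578, 163.60186767578125), 5.416332244873047) z 0.005947799083694591
red 160 0.9149512202406112 106 top c [0.54146053 0.31140774 0.064     ] [0.54184033 0.31203326 0.06144765]
 foot 256 [(np.float64(196.1), np.float64(239.7))] ((541.6952514648438, 312.2819519042969), (29.87676429748535, 48.64326858520508), 84.19682312011719) all ((541.6952514648438, 312.2819519042969), (29.87676429748535, 48.64326858520508), 84.19682312011719)
blue 124 0.9149512202406112 108 top c [0.48925329 0.20565526 0.064     ] [0.48946601 0.20594605 0.06159266]
 foot 202 [(np.float64(252.5), np.float64(268.2))] ((489.6571044921875, 206.08607482910156), (23.692001342773438, 48.3045539855957), 87.01260375976562) all ((489.6571044921875, 206.08607482910156), (23.692001342773438, 48.3045539855957), 87.01260375976562)
yel 401 0.9149512202406112 106 top c [0.5698816  0.23770218 0.064     ] [0.57029666 0.23806319 0.06171832]
 foot 237 [(np.float64(236.6), np.float64(225.3))] ((570.9447021484375, 238.79046630859375), (49.16200637817383, 30.230913162231445), 11.693124771118164) all ((570.9447021484375, 238.79046630859375), (49.16200637817383, 30.230913162231445), 11.693124771118164)
rmark 26 [ 0.49755165 -0.08831458  0.008     ]
bmark 26 [ 0.51230954 -0.11945829  0.008     ]
bar 203 ((546.4766235351562, -84.24559020996094), (52.110774993896484, 12.698470115661621), 64.1539077758789)
rail 559 ((580.744140625, -13.8118896484375), (119.88680267333984, 35.889225006103516), 2.606990098953247)
```

View pics/c1.png

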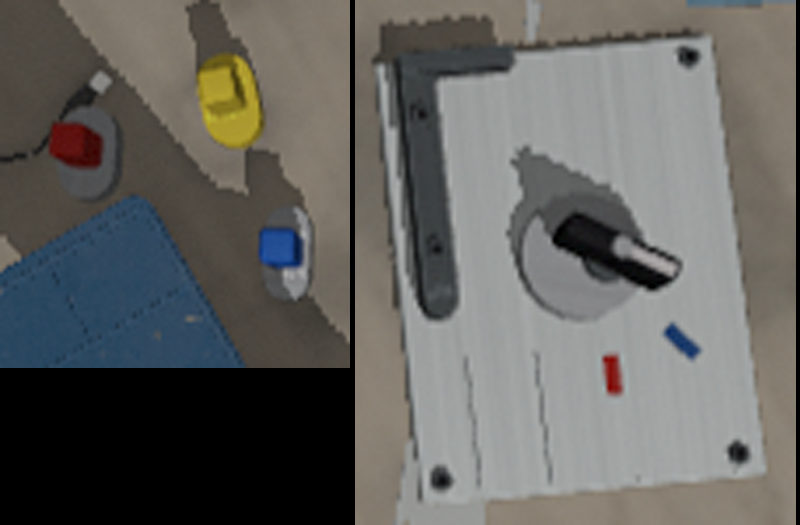

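```bash
python3 - <<'E'
from h import *
f=np.load("top0.npz");p=f["p"]
def cr(x,y,z=.008): return ray("top",350+(x+.5-355)/4.2-.5,175+(y+.5)/4.2-.5,z)[:2]
def ang(a,b): return np.degrees(np.arctan2(*(b-a)[::-1]))
b1,b2,b3=cr(738,452),cr(688,55),cr(440,478);print("bolts",b1,b2,b3,ang(b1,b2),ang(b1,b3)-90,np.linalg.norm(b2-b1),np.linalg.norm(b3-b1))
for a,b in [((478,487),(467,355)),((549,480),(537,352))]: print("line",cr(*a),cr(*b),ang(cr(*a),cr(*b)))
c=[cr(*k) for k in [(424,502),(764,472),(711,36),(378,62)]]
print("corners",c,"angles",ang(c[0],c[3]),ang(c[1],c[2]),ang(c[1],c[0])-90,ang(c[2],c[3])-90,"mean",np.mean(c,0),[np.linalg.norm(c[i]-c[i-1]) for i in range(4)])
# subpixel edge of rail inner face top (z .026): crop (437,80)-(457,290)
print("rail",cr(457,290,.026),cr(438,85,.026),ang(cr(457,290,.026),cr(438,85,.026)))
ax=np.array([.5465,-.0842]);
for y in (4.5,5,5.5):
    t=np.radians(y);R=np.array([[np.cos(t),-np.sin(t)],[np.sin(t),np.cos(t)]]);o=ax-R@[0,-.0487]
    print(y,"origin by axis",o,"by corners",np.mean(c,0)-R@[0,-.035],"rail y",[((cr(*k,.026)-o)@R) for k in((457,290),(438,85))],"redm",(np.array([.49755,-.0883])-o)@R,"line",[((cr(*k)-o)@R) for k in((478,487),(467,355),(549,480),(537,352))])
E
```

```text
bolts [ 0.46300324 -0.14310267] [ 0.64236684 -0.12650064] [ 0.4513215  -0.01135703] 5.288273335648962 5.067101242098289 0.1801303038647224 0.1322625330734159
line [ 0.44741231 -0.02802437] [ 0.50568434 -0.02411849] 3.8347123099614335
line [ 0.45053852 -0.05935008] [ 0.50709658 -0.05523241] 4.164030037303679
corners [array([ 0.44080882, -0.00417403]), array([ 0.45423351, -0.15428391]), array([ 0.65123343, -0.13722208]), array([0.63861523, 0.01402578])] angles 5.256881773420167 4.949938617713632 5.110506048606226 4.768989586594984 mean [ 0.54622275 -0.07041356] [np.float64(0.19864191006667706), np.float64(0.15070898059055274), np.float64(0.1977373857551571), np.float64(0.15177329880463117)]
rail [ 0.53237996 -0.01770123] [ 0.6238585  -0.01069279] 4.3810353435875
4.5 origin by axis [ 0.54267904 -0.03565013] by corners [ 0.54347668 -0.03552145] rail y [array([-0.00885908,  0.01870162]), array([0.08288734, 0.01851113])] redm [-0.04912079 -0.04894679] line [array([-0.09437475,  0.01507679]), array([-0.0359759 ,  0.01439866]), array([-0.09371597, -0.01639763]), array([-0.03700918, -0.01673015])]
5 origin by axis [ 0.54225552 -0.03568532] by corners [ 0.5431723  -0.03554674] rail y [array([-0.00827056,  0.01877637]), array([0.08347071, 0.01778525])] redm [-0.04912107 -0.04851812] line [array([-0.09381461,  0.01589792]), array([-0.0354239,  0.0147102]), array([-0.09343051, -0.01558105]), array([-0.03672879, -0.01640841])]
5.5 origin by axis [ 0.54183231 -0.03572421] by corners [ 0.54286815 -0.03557469] rail y [array([-0.00768141,  0.01884597]), array([0.08404771, 0.01705431])] redm [-0.04911761 -0.04808947] line [array([-0.09324732,  0.01671414]), array([-0.0348692 ,  0.01501692]), array([-0.09313794, -0.01476699]), array([-0.0364456 , -0.01608912])]
```

```bash
cat >> h.py <<'E'
def quat(yaw):  # tool down, tool y at world yaw (deg)
    a=np.radians(yaw); h=(a+np.pi/2)/2   # 180deg turn about axis halfway between y_tool and Y
    return np.array([0,np.cos(h),np.sin(h),0.])
YAW=5.0; O=np.array([.5427,-.0356]); t_=np.radians(YAW); RP=np.array([[np.cos(t_),-np.sin(t_)],[np.sin(t_),np.cos(t_)]])
def plate(x,y): return O+RP@np.array([x,y])
def st(msg=""):
    s=env.get_state();print(msg,"t",round(s["time"],2),"tcp",np.round(s["tcp_pos"],4),"F",np.round(s["force"],1),"T",np.round(s["torque"],2),"open",round(float(s["opening"]),4),"gf",np.round(s["gripper_force"],1),flush=True)
    return s
AX=np.array([.5463,-.0843])
E
python3 - <<'E'
from h import *
from scipy.spatial.transform import Rotation as Ro
q=quat(73);print(q, Ro.from_quat([q[1],q[2],q[3],q[0]]).as_matrix().round(2).tolist())
P=cloud("top",np.load("top0.npz")["d"]).reshape(-1,3);P=P[np.load("top0.npz")["d"].ravel()>0]
r=np.hypot(P[:,0],P[:,1]);b=np.degrees(np.arctan2(P[:,1],P[:,0]));k=(P[:,2]>.12)&(b<78)&(b>-30)&(P[:,0]>.2)
print("tall:",k.sum(),r[k].min() if k.any() else None,P[k].min(0),P[k].max(0))
for n,(xy,z,y) in {"bar0":(AX,.109,-25.85),"bar0up":(AX,.2,-25.85),"bar1":(AX,.109,-85),"g":((.5415,.312),.101,-5.8),"gup":((.5415,.312),.24,-5.8),"p":(plate(-.07,0),.109,5),"e":(plate(.065,0),.109,5)}.items():
    j=kin.inverse_kinematics([*xy,z],quat(y));print(n,None if j is None else np.round(j,2))
E
```

```text
[0.         0.14780941 0.98901586 0.        ] [[-0.96, 0.29, 0.0], [0.29, 0.96, 0.0], [0.0, 0.0, -1.0]]
tall: 40547 0.7359738622996389 [ 0.56201938 -0.36957527  0.12000441] [0.95315288 0.60703594 0.38229898]
bar0 [-0.39  0.62  0.56  2.02 -0.53  0.65  0.08]
bar0up [-0.65  0.58  0.94  1.99 -0.61  0.88  0.16]
bar1 [-0.4   0.62  0.58  2.02 -0.55  0.66 -0.95]
g [-0.87  0.67  0.34  1.84 -0.33  0.69 -0.44]
gup [-0.94  0.49  0.43  1.76 -0.25  0.94 -0.51]
p [-0.53  0.53  0.61  2.2  -0.58  0.56  0.6 ]
e [-0.4   0.66  0.48  1.88 -0.45  0.71  0.43]
```

```bash
python3 - <<'E'
from h import *
env.movel([.43,.3,.30],velocity=.4)
env.reach([*AX,.19],quat(-25.85)); env.grip(.05,60)
st("above")
hit=env.movel([*AX,.110],velocity=.12,stop_force=12);s=st(f"down {hit}")
if not hit:
    env.grip(0.0,60);st("gripped")
p,d=camera("scene");cv2.imwrite("pics/s1.png",p[130:280,280:480].repeat(3,0).repeat(3,1))
E
```

```text
above t 3.27 tcp [ 0.5463 -0.0841  0.1901] F [ 0.7 -0.7  0.2] T [ 0.05  0.03 -0.01] open 0.0503 gf 0.0
down False t 4.09 tcp [ 0.5467 -0.0846  0.1105] F [-0.1  0.2 -0.1] T [ 0.05 -0.04  0.02] open 0.0502 gf 0.0
gripped t 4.53 tcp [ 0.5479 -0.0848  0.111 ] F [ 3.9 -2.1  4.1] T [-0.32 -0.69  0.13] open 0.0109 gf 61.8
```

View pics/s1.png

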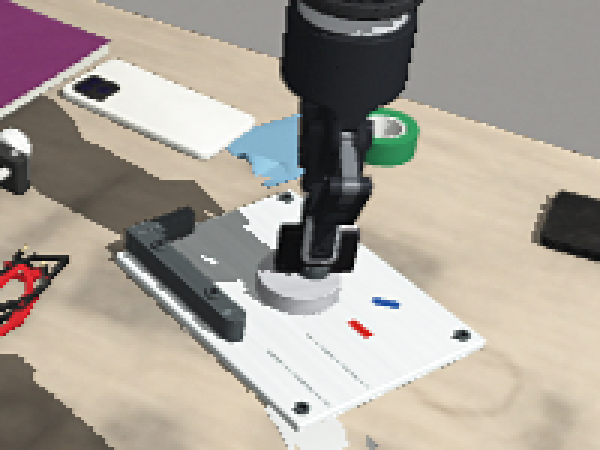

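```bash
python3 - <<'E'
from h import *
c=[.548,-.0848,.111]
for y in (-40,-55,-70,-85):
    env.movel(c,rot=quat(y),velocity=.1); st(y)
env.dwell(.3);s=st("settled")
from scipy.spatial.transform import Rotation as Ro
q=s["orientation"];M=Ro.from_quat([q[1],q[2],q[3],q[0]]).as_matrix();print(np.degrees(np.arctan2(M[1,1],M[0,1])))
E
```

```text
-40 t 4.97 tcp [ 0.5482 -0.0849  0.111 ] F [ 4.1 -2.1 -0.4] T [-0.38 -0.71 -0.12] open 0.0104 gf 61.4
-55 t 5.38 tcp [ 0.5483 -0.085   0.111 ] F [ 4.2 -2.8 -2.1] T [-0.5  -0.93 -0.13] open 0.0104 gf 61.3
-70 t 5.79 tcp [ 0.5483 -0.085   0.111 ] F [ 4.6 -3.9 -0.3] T [-0.54 -1.01 -0.14] open 0.0102 gf 61.3
-85 t 6.2 tcp [ 0.5483 -0.0851  0.111 ] F [ 5.1 -3.7 -1.2] T [-0.55 -1.08 -0.1 ] open 0.0107 gf 61.3
settled t 6.5 tcp [ 0.5483 -0.0851  0.111 ] F [ 5.5 -2.6 -1.2] T [-0.62 -1.03 -0.08] open 0.0107 gf 61.2
-84.80806558761488
```

```bash
python3 - <<'E'
from h import *
env.grip(.05)
env.movel([.548,-.085,.24],velocity=.3)
env.grip(.07)
env.reach([.5425,.3115,.24],quat(-5.8)); st("over gauge")
p,d=camera("top");np.savez("top1.npz",p=p,d=d)
P=cloud("top",d);w=np.zeros((480,640),bool);w[205:270,375:440]=1
k=w&(P[...,2]>.05)&(P[...,2]<.066);print("bar",k.sum(),cv2.minAreaRect((P[k][:,:2]*1000).astype(np.float32)))
q=p[190:300,350:455];cv2.imwrite("pics/t1.png",cv2.resize(q,None,fx=4,fy=4))
hit=env.movel([.5425,.3115,.104],velocity=.15,stop_force=10);st(f"down {hit}")
E
```

```text
over gauge t 9.35 tcp [0.5433 0.3093 0.2402] F [-0.3  0.   0.4] T [-0.05  0.03 -0.02] open 0.0699 gf 0.0
bar 200 ((545.8612060546875, -84.45535278320312), (52.0598030090332, 12.665800094604492), 5.351443290710449)
down False t 10.46 tcp [0.5432 0.3116 0.1049] F [ 0.2  0.5 -0.3] T [-0.01 -0.04 -0.  ] open 0.0702 gf 0.0
```

View pics/t1.png

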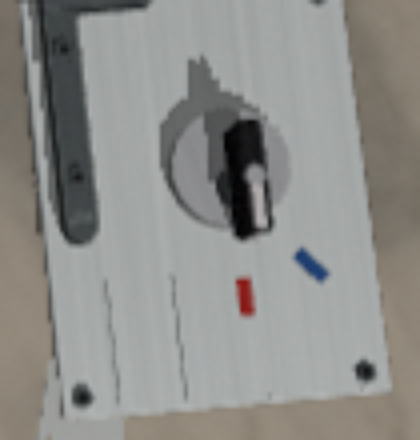

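```bash
python3 - <<'E'
from h import *
env.grip(0.0,50);st("gripped")
env.movel([.5432,.3116,.23],velocity=.2);st("lifted")
x,y=plate(-.07,0)+[.002,-.001]
env.reach([x,y,.22],quat(5));st("over plate")
env.movel([x,y,.135],velocity=.15);env.dwell(.2);s=st("low")
for n in("scene","top"):
    p,d=camera(n);np.savez(f"{n}2.npz",p=p,d=d)
    if n=="scene": a=cv2.resize(p[170:310,300:460],None,fx=2.5,fy=2.5)
    else: b=cv2.resize(p[200:340,330:490],None,fx=2.5,fy=2.5)
cv2.imwrite("pics/c2.png",np.hstack([a,b]))
E
```

```text
gripped t 10.97 tcp [0.5427 0.3117 0.1045] F [-1.7 -0.1  5.2] T [0.03 0.19 0.02] open 0.0172 gf 49.1
lifted t 11.76 tcp [0.5422 0.3115 0.2286] F [-0.5  0.4 -2.5] T [ 0.    0.04 -0.04] open 0.0177 gf 48.8
over plate t 13.11 tcp [ 0.4757 -0.0416  0.2199] F [ 0.3 -0.6 -2.6] T [0.01 0.01 0.  ] open 0.0173 gf 48.8
low t 14.03 tcp [ 0.4756 -0.0426  0.1358] F [ 0.1  0.1 -1.8] T [ 0.   -0.03  0.04] open 0.0175 gf 48.8
```

View pics/c2.png

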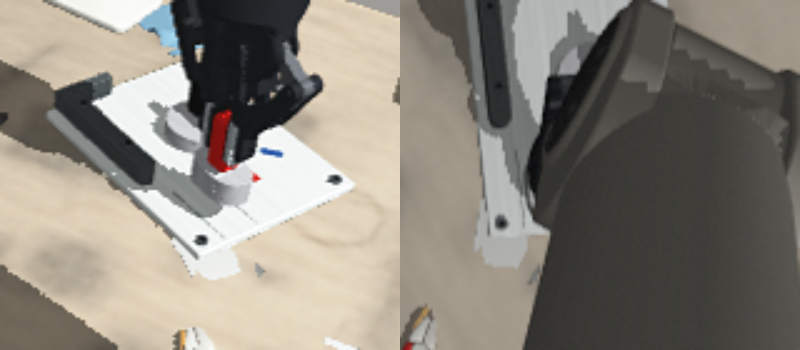

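```bash
python3 - <<'E'
from h import *
x,y=plate(-.07,0)+[.002,-.001]
env.movel([x,y,.120],velocity=.1)
hit=env.movel([x,y,.109],velocity=.03,stop_force=6);env.dwell(.2);s=st(f"placed {hit}")
p,d=camera("scene");P=cloud("scene",d);hsv=cv2.cvtColor(p,cv2.COLOR_BGR2HSV);H,S,V=[hsv[...,i].astype(int) for i in range(3)]
w=np.zeros((480,640),bool);w[200:260,370:410]=1
k=w&((H<8)|(H>172))&(S>120)&(P[...,2]>.03)&(P[...,2]<.08);q=(P[k][:,:2]-O)@RP;print(k.sum(),"red vis plate-frame",np.percentile(q,[2,50,98],axis=0),P[k][:,2].max())
# foot: light points just above disc height in front of gap
f=(P[...,2]>.018)&(P[...,2]<.034);q=(P-0)[f][:,:2]; q=(q-O)@RP; q=q[(q[:,0]>-.11)&(q[:,0]<-.035)&(abs(q[:,1])<.035)];print("foot",len(q),np.percentile(q,[2,98],axis=0))
cv2.imwrite("pics/c3.png",cv2.resize(p[170:310,300:460],None,fx=3.5,fy=3.5,interpolation=cv2.INTER_CUBIC))
E
```

```text
placed True t 14.96 tcp [ 0.4755 -0.0428  0.1121] F [ 0.8 -0.9  4.9] T [ 0.02 -0.25 -0.01] open 0.0171 gf 50.3
152 red vis plate-frame [[-0.0772591  -0.00416073]
 [-0.06712499  0.00902421]
 [-0.05787531  0.01144042]] 0.07801802324527495
foot 268 [[-0.09051677 -0.01143543]
 [-0.04541773  0.01624249]]
```

View pics/c3.png

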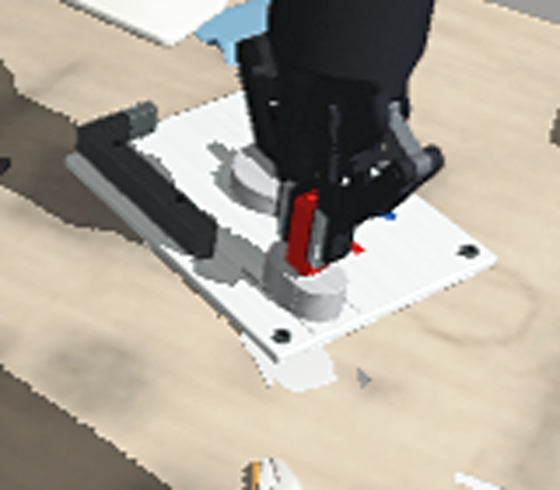

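```bash
python3 - <<'E'
from h import *
for X in (-.05,-.035,-.02,-.005,.01,.025,.04):
    x,y=plate(X,0)+[.002,-.001]
    hit=env.movel([x,y,.1122],velocity=.05,stop_force=15);s=st(f"{X} {hit}")
    print("  plate F",np.round(RP.T@s["force"][:2],1),"tcp",np.round((s["tcp_pos"][:2]-O-[.002,-.001])@RP,4))
    if hit: break
E
```

```text
-0.05 True t 15.22 tcp [ 0.476  -0.0429  0.1121] F [-1.7 -0.3  8.3] T [0.07 0.27 0.05] open 0.0175 gf 50.6
  plate F [-1.7 -0.2] tcp [-0.069  -0.0002]
```

```bash
python3 - <<'E'
from h import *
for X in (-.05,-.035,-.02,-.005,.01,.025,.04):
    x,y=plate(X,0)+[.002,-.001]
    hit=env.movel([x,y,.113],velocity=.05,stop_force=20);s=st(f"{X} {hit}")
    print("  plate F",np.round(RP.T@s["force"][:2],1),"tcp",np.round((s["tcp_pos"][:2]-O-[.002,-.001])@RP,4))
    if hit: break
E
```

```text
-0.05 True t 15.43 tcp [ 0.4767 -0.043   0.1122] F [-1.7  0.7  8. ] T [0.06 0.13 0.01] open 0.0172 gf 50.7
  plate F [-1.6  0.9] tcp [-0.0683 -0.0004]
```

```bash
python3 - <<'E'
from h import *
x,y=plate(-.068,0)+[.002,-.001]
env.movel([x,y,.1142],velocity=.03);env.dwell(.2);st("raised")
for X in (-.05,-.035,-.02,-.005,.01,.025,.04):
    x,y=plate(X,0)+[.002,-.001]
    hit=env.movel([x,y,.1142],velocity=.05,stop_force=20);s=st(f"{X} {hit}")
    print("  plate F",np.round(RP.T@s["force"][:2],1),"tcp",np.round((s["tcp_pos"][:2]-O-[.002,-.001])@RP,4))
    if hit: break
E
```

```text
raised t 15.88 tcp [ 0.4767 -0.0425  0.114 ] F [ 0.3 -0.1 -2.3] T [-0.02  0.01  0.01] open 0.0173 gf 49.3
-0.05 False t 16.39 tcp [ 0.4951 -0.041   0.1141] F [ 0.3  1.4 -1. ] T [-0.03  0.    0.  ] open 0.0175 gf 49.3
  plate F [0.5 1.3] tcp [-0.0498 -0.    ]
-0.035 False t 16.84 tcp [ 0.5101 -0.0396  0.1142] F [ 0.2 -0.2 -1.9] T [ 0.04 -0.02 -0.05] open 0.0172 gf 49.3
  plate F [ 0.1 -0.2] tcp [-0.0348 -0.    ]
-0.02 False t 17.29 tcp [ 0.525  -0.0383  0.1142] F [-0.4  0.6 -2.6] T [-0.07 -0.01  0.03] open 0.0176 gf 49.3
  plate F [-0.3  0.6] tcp [-0.0198 -0.    ]
-0.005 False t 17.74 tcp [ 0.54   -0.037   0.1141] F [-0.6 -1.3 -1.9] T [0.03 0.02 0.  ] open 0.0174 gf 49.3
  plate F [-0.7 -1.3] tcp [-0.0048 -0.    ]
0.01 False t 18.19 tcp [ 0.5549 -0.0357  0.1141] F [-1.4  0.3 -2.5] T [-0.03  0.02  0.02] open 0.0172 gf 49.3
  plate F [-1.4  0.4] tcp [ 0.0102 -0.    ]
0.025 False t 18.64 tcp [ 0.5698 -0.0344  0.1141] F [-0.4 -0.  -0.9] T [-0.01 -0.04  0.02] open 0.0171 gf 49.3
  plate F [-0.4 -0. ] tcp [ 0.0252 -0.    ]
0.04 False t 19.09 tcp [ 0.5848 -0.0331  0.1141] F [ 0.2 -0.6 -2.1] T [ 0.01 -0.02  0.  ] open 0.0175 gf 49.3
  plate F [ 0.2 -0.6] tcp [0.0402 0.    ]
```

```bash
python3 - <<'E'
from h import *
x,y=plate(.066,0)+[.002,-.001]
hit=env.movel([x,y,.1142],velocity=.04,stop_force=10);s=st(f"stop {hit}")
x,y=(s["tcp_pos"][:2]-RP@[.001,0]) if hit else s["tcp_pos"][:2]
hit=env.movel([x,y,.1115],velocity=.02,stop_force=5);st(f"lower {hit}")
env.grip(.045);env.dwell(.2);s=st("released")
env.movel([*s["tcp_pos"][:2],.24],velocity=.2)
env.movel([.45,.12,.3],velocity=.4);env.dwell(.3)
p,d=camera("top");P=cloud("top",d);hsv=cv2.cvtColor(p,cv2.COLOR_BGR2HSV);H,S=hsv[...,0].astype(int),hsv[...,1]
k=((H<8)|(H>172))&(S>120)&(P[...,2]>.06)&(P[...,2]<.08);k[:,:350]=0;k[:,450:]=0
print("red top plate-frame",k.sum(),(P[k][:,:2].mean(0)-O)@RP,P[k][:,2].mean())
w=np.zeros((480,640),bool);w[205:270,385:440]=1
k=w&(P[...,2]>.05)&(P[...,2]<.066);print("bar",cv2.minAreaRect((P[k][:,:2]*1000).astype(np.float32)))
cv2.imwrite("pics/t3.png",cv2.resize(p[160:310,200:460],None,fx=3,fy=3)); st()
E
```

```text
stop False t 19.89 tcp [ 0.6096 -0.0309  0.1137] F [-3.9 -0.1 -2.2] T [-0.01  0.93  0.03] open 0.0172 gf 49.5
lower True t 20.1 tcp [ 0.6093 -0.0311  0.1123] F [-1.8  1.   6.2] T [0.04 0.19 0.03] open 0.0172 gf 50.5
released t 20.68 tcp [ 0.6072 -0.031   0.1107] F [ 0.5 -0.   0.9] T [-0.03 -0.    0.  ] open 0.0454 gf 0.0
red top plate-frame 104 [0.06333627 0.00178673] 0.06902925411012742
bar ((566.1973266601562, -72.30809020996094), (93.96277618408203, 31.313432693481445), 31.248310089111328)
 t 22.62 tcp [0.4504 0.1192 0.2997] F [-0.4 -0.2 -0. ] T [-0.05 -0.07  0.02] open 0.0448 gf 0.0
```

View pics/t3.png

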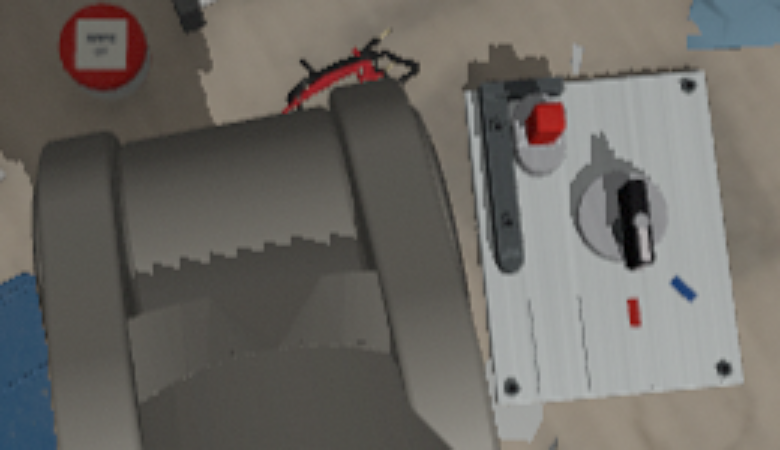

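The picture shows the red gauge upright at the stop (around 540,130) and the pointer still toward the red mark (642,240 → 634,312).

```bash
python3 -c "
from h import *
print(job.job_done())"
```

```text
the job is handed in; nothing more can be done
None
```

I turned the eccentric to the red mark, slid the red gauge through the gap without contact, and left it standing at the far stop (measured x 63 mm). I never touched the blue gauge, and handed the job in at about 23 s; no verdict was returned.

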